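# Turn the cake turntable to its mark and bolt it

### The job

Make the cake-decorating turntable ready for carrying: turn its wooden platter by the rim until the engraved line points at the fixed pointer, then push the lock bolt fully home into the notch in the rim and let go. Work gently: never press on any part of the turntable with more than about 20 newtons. Leave the jar and the cup where they are.

Things in the scene. Friction and masses are not known exactly. Their poses are not given: they have to be found in the camera images.
- turntable: Fixed grey base: round foot 170 mm across, 16 mm high, and an arm 40 mm wide, 12 mm high along its own -x to 190 mm from the axis, with the bolt guide (block 40 mm wide, 56 mm high, 107 to 137 mm from the axis). Origin on the work surface under the platter's axis, z up; pointer, guide and bolt lie on its own -x side.
- hub (a point): On the platter's vertical axis, given 50 mm above the work surface. Platter: smooth rigid wooden disc, 200 mm across, 20 mm thick, steel cap (28 mm across, 3 mm high) in the middle. Its flat top stands anywhere from 44 to 56 mm high (set by a clamped collar), and no given point shows it: feel for it. It turns about the axis and stays where left.
- mark (a point): Engraved dark line on the platter's top, 90 mm from the axis; given at 50 mm height whatever the real one. The line (34 mm long, 2 mm wide) runs radially to the rim's notch. It starts 0.5 to 1.5 rad anticlockwise of the pointer seen from above, so turn it clockwise; the platter stops 0.5 rad past the pointer. It faces the pointer when on the line from hub to pointer.
- platter: The turning part; origin as the base's; its own -x runs towards the mark (height as for the hub). Stiff to turn: 0.3 N m of friction, 3 to 4 N along the rim, so fingertips pressed on it with under about 5 N slip and 8 to 10 N drag it; pressing builds up several N within a millimetre.
- notch (a point): Mouth of the tapered notch in the platter's rim, in line with the engraved line, 100 mm from the axis, 39 mm high. 18 mm wide at the rim, 9 mm at its bottom, 17 mm deep.
- pointer (a point): Tip of the fixed flat dark arrow head on the bolt guide, just outside the rim, 103.5 mm from the axis on the base's own -x. The point is given at 50 mm height; the arrow itself is 20 mm long, 20 mm wide at its root, 52 to 58 mm high.
- lug (a point): Upright steel lug of the lock bolt, 8 mm thick along the sliding direction, 26 mm wide across it, 34 to 78 mm above the work surface. The point is in its middle plane, 64 mm high, 168 mm from the axis with the bolt open. The bolt slides level from lug towards hub (the base's own +x), 20 mm from open to home, with 1.5 N of friction, and stays where left.
- nose_tip (a point): Tip of the bolt's tapered nose (8 mm wide there), 39 mm high, 5 mm outside the rim when the bolt is open. It enters the notch only when that lies within about 4 mm of the pointer, and then centres the platter itself; else it butts against the rim after 5 mm. At home the bolt meets a hard stop.
- bolt (a joint): Travel of the lock bolt in m: 0 open, 0.020 fully home.
- jar: Bystander: spice jar, 57 mm across, 89 mm high, origin at the centre of its underside.
- cup: Bystander: white ribbed cup, 78 mm across, 70 mm high, origin at the centre of its underside.

How it is judged:
By the outcome, as a careful person would: the job done as asked, in the order asked, and still so for the second after the job is handed in, with the robot touching nothing.
It also fails if it takes over 61 s, if anything falls off the work surface, if the arm or the gripper's body presses on something with over 40 N, if the wrist force passes 120 N, or if a joint passes its speed limit or range.

### The arm

A 6-joint arm with a two-finger parallel gripper is mounted at the origin on a cart in front of the work surface, level with it; the furniture and walls round the work are solid. World frame = base frame: x ahead of the robot, y to its left, z up, the work surface at z = 0. Lengths are in mm, angles in rad, forces in N, time in s.
With the tool pointing down it reaches from about 350 to 925 mm from the base axis. Payload 6.4 kg.
Tool frame: the origin (TCP) lies at the centre of the arm's flange, where the gripper is bolted on; the fingertips stand 173 mm ahead of it and the grasp point (between the pads) lies 155 mm ahead of it (robot.grasp_offset is the distance from the TCP to the grasp point, in mm); z points along the fingers, y is the direction in which the jaws open and shut (so a half turn about z gives the same grasp; the last joint's range is limited). The gripper opens to 85 mm and grips with 20 to 120 N. Pads are 22 mm wide; open, the fingers measure 114 mm over their backs; the gripper's body (76 mm by 85 mm) begins 54 mm behind the grasp point. The pads swing forward as they close: fully open they stand 13 mm farther back than shut.
Start: joints at [1.066, 0.245, 1.558, -0, 1.339, -0.174], TCP at [211.118, 614.772, 404.69] pointing down, gripper open.
Joint ranges: [-3.13, 3.13], [-1.02, 2.26], [0.13, 2.54], [-0.95, 4.09], [0.21, 2.88], [-2.74, 2.74]. Speed limits (rad/s): [2.57, 2.57, 3.14, 3.14, 3.14, 3.14].

### API

Orientations are given as [roll, pitch, yaw] about the fixed x, y, z axes, in that order (R = Rz(yaw) Ry(pitch) Rx(roll)).
In Python, from rig import status, eyes, order, robot gives the robot as it stands.
- The arm moves only by the tool arm_command, never from a script. Its argument "deltas" is a list of rows, each a list of 3 entries, a list of its own where there are three numbers: the shift along the tool's x, y, z in cm, then the turn, a rotation vector about the tool's x, y, z in degrees, then the opening, from 0 (shut) to 1 (fully open). A call has 1 to 20 rows; each row is the pose to reach, as a shift and turn from the pose commanded when the call began, along the tool's axes at that moment; what a row does not reach only later rows make up. A row lasts 1/8 s, in which the tool goes at most 62.5 mm and 10.7 degrees, less where a joint would pass 70% of its speed; a pose out of reach is approached as far as the arm can. A call with a gripper value outside its range is refused whole. The fingers move at their own pace and stop on an object; "newtons" is the grip in N (left out, the last holds). Time passes only in rows, so rows that repeat a pose let the fingers close. It gives the time, the measured TCP pose, the force and the opening at its end, in the units of the state.
- status.observe(): the state, without advancing time (a new reading comes with each control period).
- eyes.grab_frame(name): name is "scene" or "top" or "wrist"; returns a dict with "frame" (384x512x3 uint8, blue, green, red), "fx", "fy", "cx", "cy" (pixels), "world_from_camera" (4x4, takes a point from camera to world coordinates). Camera axes: x right, y up, looking along -z (the intrinsics and any distortion apply to the point x, -y, -z); pixel columns grow to the right and rows downward; lengths in mm; the calibration is good to about 2 mm. A picture is of the moment at which its call begins. There is no depth.
- order.sign_off(): hands the job in, once; it reports no verdict.
The state is a dict: "time": time; "q": joint angles; "dq": joint speeds; "joint_efforts": joint torques, N m; "eef_pos": TCP position; "ee_rot": TCP orientation; "contact_force": force on the tool from outside, world axes, zero at the start; "ft_torque": the same for the moment, N m; "grip_width": opening from 0.0 (shut) to 1.0 (fully open).
Only numpy, scipy, OpenCV 4.12 (cv2) and the standard library are available. Lean on these libraries where they do the work, as an engineer would, in place of code of your own. Each camera call takes 0.05 s, during which the arm holds its last target.

## Working session

There is one attempt and no reset: what is moved stays moved. The work goes in short steps, Python scripts to look and compute and a tool call to move; the robot and the scene stay as the last step left them, time stands still between calls to the robot, and variables do not carry over. Pictures are saved under pics/ and viewed, and the job is handed in when it is done.

Besides the shell and the picture viewer there is one more tool, called after "Request:" as name(argument=value, ...) on one line, values as JSON. arm_command: Moves the arm, as the interface text tells. Its arguments: {"type":"object","properties":{"deltas":{"type":"array"},"newtons":{"type":"number"}},"required":["deltas"]}

```bash
mkdir -p pics; ls
python3 - <<'E'
from rig import status, eyes, order, robot
import cv2, json
print(status.observe())
for n in ("scene","top","wrist"):
    f=eyes.grab_frame(n); cv2.imwrite(f"pics/a_{n}.png",f["frame"])
    print(n,f["fx"],f["fy"],f["cx"],f["cy"],[k for k in f]); print(f["world_from_camera"])
print(robot.grasp_offset,[a for a in dir(robot) if a[0]!='_'])
E
```

```text
pics
{'time': 0.0, 'q': array([ 1.06592441e+00,  2.45797575e-01,  1.55901107e+00,  3.98309500e-05,
        1.33871126e+00, -1.74113034e-01]), 'dq': array([ 0.00023371,  0.00183286, -0.00075582,  0.00254147, -0.00238037,
       -0.00089971]), 'joint_efforts': array([-2.64183793e-03, -4.29487753e+01, -3.26138091e+01, -2.41915477e-04,
        5.07487959e-03,  1.13177759e-05]), 'eef_pos': array([210.9817788 , 614.56467788, 403.59214113]), 'ee_rot': array([-3.13970126e+00, -3.72025506e-04,  2.81082422e+00]), 'contact_force': array([ 0.95881697, -0.09252469,  0.43779707]), 'ft_torque': array([-0.01069048,  0.05593458,  0.02516977]), 'grip_width': 0.9959374665128939}
scene 358.1489932002481 358.1489932002481 256.66578252180204 193.3334044449735 ['frame', 'fx', 'fy', 'cx', 'cy', 'world_from_camera']
[[ 5.91074539e-01  5.12418953e-01 -6.22942779e-01  5.28214144e+01]
 [-8.06509057e-01  3.62810579e-01 -4.66810053e-01 -6.11075810e+02]
 [-1.31920878e-02  7.78328530e-01  6.27718622e-01  6.17363134e+02]
 [ 0.00000000e+00  0.00000000e+00  0.00000000e+00  1.00000000e+00]]
top 473.18089499012774 473.18089499012774 252.4803659926645 193.99408128571122 ['frame', 'fx', 'fy', 'cx', 'cy', 'world_from_camera']
[[-1.01225306e-02  9.98039047e-01 -6.17705004e-02  5.06662088e+02]
 [-9.99890625e-01 -9.43647170e-03  1.13882231e-02 -1.98015840e+02]
 [ 1.07829958e-02  6.18790219e-02  9.98025407e-01  1.25326288e+03]
 [ 0.00000000e+00  0.00000000e+00  0.00000000e+00  1.00000000e+00]]
wrist 345.5982270300344 345.5982270300344 254.9123682618483 193.32637128248294 ['frame', 'fx', 'fy', 'cx', 'cy', 'world_from_camera']
[[ 3.25110487e-01 -8.93875878e-01 -3.08689305e-01  1.30316704e+02]
 [ 9.45675547e-01  3.06969003e-01  1.07087774e-01  6.41466557e+02]
 [-9.65130069e-04 -3.26735285e-01  9.45115401e-01  3.74029819e+02]
 [ 0.00000000e+00  0.00000000e+00  0.00000000e+00  1.00000000e+00]]
154.70000000000002 ['Unreachable', 'grasp_offset']
```

View pics/a_scene.png

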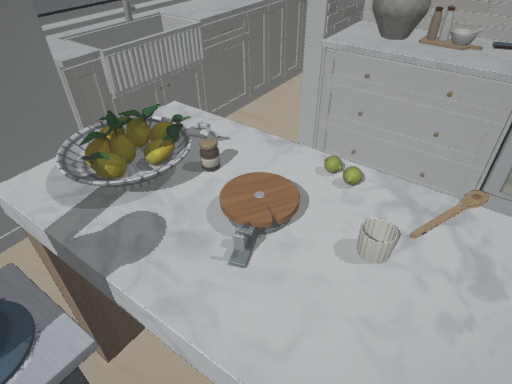

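View pics/a_top.png

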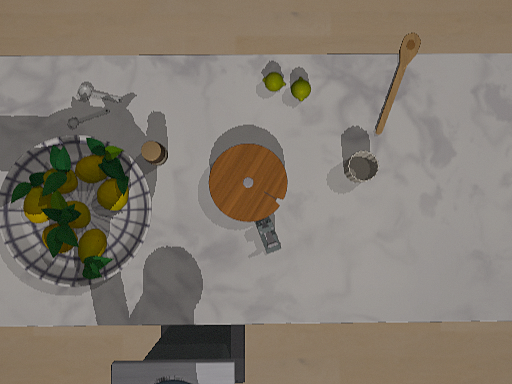

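View pics/a_wrist.png

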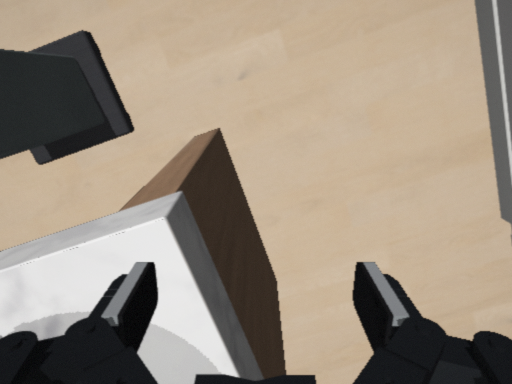

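```bash
cat > h.py <<'E'
import numpy as np, cv2
from rig import status, eyes, order, robot
def grab(n):
    f=eyes.grab_frame(n); return f
def ray(f,u,v):
    T=np.array(f["world_from_camera"]); d=np.array([(u-f["cx"])/f["fx"],-(v-f["cy"])/f["fy"],-1.0])
    return T[:3,3],T[:3,:3]@d
def onz(f,u,v,z):
    o,d=ray(f,u,v); return o+d*(z-o[2])/d[2]
def proj(f,p):
    T=np.array(f["world_from_camera"]); c=T[:3,:3].T@(np.array(p,float)-T[:3,3])
    return np.array([f["cx"]+f["fx"]*c[0]/-c[2], f["cy"]-f["fy"]*c[1]/-c[2]])
def crop(f,u,v,r,s,name):
    im=f["frame"][v-r:v+r,u-r:u+r]; cv2.imwrite(name,cv2.resize(im,None,fx=s,fy=s,interpolation=cv2.INTER_CUBIC))
E
python3 - <<'E'
from h import *
t=grab("top"); s=grab("scene")
np.save("top.npy",t,allow_pickle=True); np.save("scene.npy",s,allow_pickle=True)
crop(t,256,205,60,5,"pics/b_top.png"); crop(s,255,215,60,5,"pics/b_scene.png")
E
```

```text
(no output)
```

View pics/b_top.png

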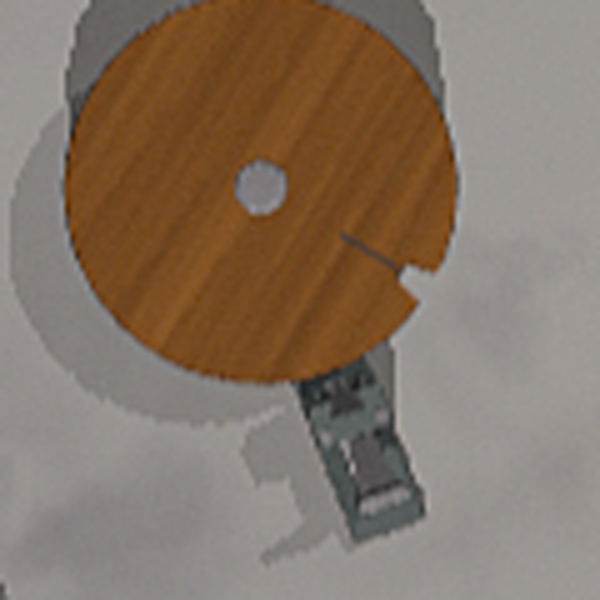

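View pics/b_scene.png

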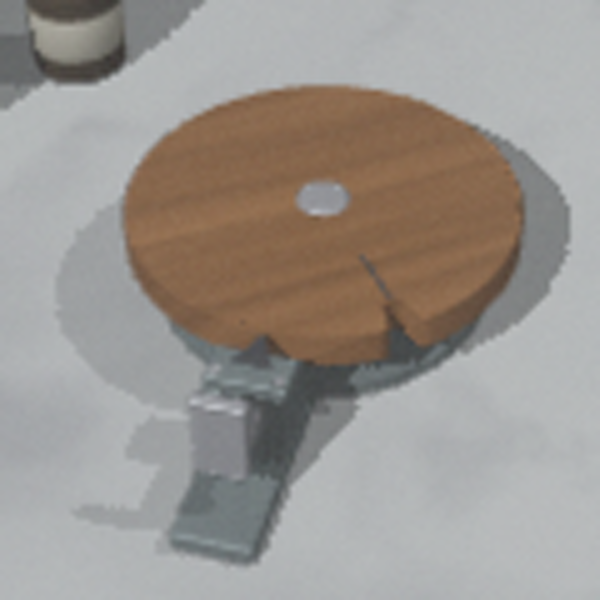

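```bash
cat > meas.py <<'E'
from h import *
def platter(t,zt=50):
    hsv=cv2.cvtColor(t["frame"],cv2.COLOR_BGR2HSV)
    m=cv2.inRange(hsv,(5,90,40),(20,255,255)); r=np.zeros_like(m); 
    c0=proj(t,[550,-180,50]); 
    n,l,st,ce=cv2.connectedComponentsWithStats(m)
    k=[i for i in range(1,n) if st[i,4]>1500 and abs(st[i,0]+st[i,2]/2-248)<60]
    i=max(k,key=lambda i:st[i,4]); mm=(l==i).astype(np.uint8)
    cs,_=cv2.findContours(mm,cv2.RETR_EXTERNAL,cv2.CHAIN_APPROX_NONE); c=cv2.convexHull(max(cs,key=cv2.contourArea))
    return mm,c,cv2.fitEllipse(c)
E
python3 - <<'E'
from meas import *
t=np.load("top.npy",allow_pickle=True).item(); s=np.load("scene.npy",allow_pickle=True).item()
mm,c,e=platter(t); print(st:=e)
for z in (44,50,56):
    P=np.array([onz(t,u,v,z)[:2] for u,v in c[:,0]]); A=np.c_[2*P,np.ones(len(P))]; x=np.linalg.lstsq(A,(P**2).sum(1),rcond=None)[0]; print(z,x[:2],np.sqrt(x[2]+x[0]**2+x[1]**2), onz(t,*e[0],z)[:2])
# cap by grey
g=t["frame"].astype(int); 
sub=g[165:200,230:268]; sat=sub.max(2)-sub.min(2); ys,xs=np.where(sat<25); 
k=(np.hypot(xs+230-248,ys+165-183)<9); cu,cv_=xs[k].mean()+230,ys[k].mean()+165; print("cap",cu,cv_,k.sum(),onz(t,cu,cv_,56))
sc=lambda x,y:(196+x/5-.4,145+y/5-.4)
for nm,p,z in [("armA",(357,545),12),("armB",(425,515),12),("lug",(385,500),78),("tip",(335,379),58),("markIn",(342,234),53),("markOut",(400,271),53),("notchL",(416,302),53),("notchR",(438,272),53)]:
    print(nm,onz(t,*sc(*p),z).round(1))
ss=lambda x,y:(195+x/5-.4,155+y/5-.4)
for nm,p,z in [("armA",(172,545),12),("armB",(255,562),12),("lugL",(192,403),78),("lugR",(252,408),78),("tip",(262,336),58),("cap",(323,196),56),("markIn",(362,256),53)]:
    print("S",nm,onz(s,*ss(*p),z).round(1))
print("top cols", )
E
```

```text
((247.65867614746094, 182.19068908691406), (77.77059173583984, 78.16098022460938), 121.50460052490234)
44 [ 612.45493262 -199.86008959] 100.14241412985979 [ 611.94807984 -199.75679766]
50 [ 611.93002023 -199.85093898] 99.64553748418028 [ 611.4256823  -199.74815955]
56 [ 611.40510784 -199.84178836] 99.14866083850544 [ 610.90328477 -199.73952144]
cap 247.60919540229884 182.0689655172414 87 [ 611.21454565 -199.61684872   56.        ]
armA [ 427.3 -248.5   12. ]
armB [ 442.5 -284.2   12. ]
lug [ 453.5 -259.9   78. ]
tip [ 513.7 -236.5   58. ]
markIn [ 587.3 -241.1   53. ]
markOut [ 568.2 -270.3   53. ]
notchL [ 552.3 -278.3   53. ]
notchR [ 567.5 -289.7   53. ]
S armA [ 423.1 -255.4   12. ]
S armB [ 436.7 -290.4   12. ]
S lugL [ 446.5 -252.1   78. ]
S lugR [ 458.9 -274.4   78. ]
S tip [ 512.4 -238.    58. ]
S cap [ 612.1 -199.9   56. ]
S markIn [ 588.7 -239.9   53. ]
top cols
```

```bash
cat >> h.py <<'E'
HUB=np.array([611.7,-199.8])
def delta(cur,tgt):
    """cur/tgt: x,y,z,yaw(deg). prints tool shift cm and tool-z turn deg"""
    a=np.radians(cur[3]); dx,dy,dz=np.array(tgt[:3])-np.array(cur[:3])
    return np.round([(dx*np.cos(a)+dy*np.sin(a))/10,(dx*np.sin(a)-dy*np.cos(a))/10,-dz/10],3), round((cur[3]-tgt[3]+180)%360-180,2)
def onplat(r,phi): p=np.radians(phi); return HUB+r*np.array([np.cos(p),np.sin(p)])
E
python3 - <<'E'
from h import *
c=[211.118,614.772,404.69,np.degrees(2.811)]
p=onplat(82,130); print(p,delta(c,[*p,524.7,40]))
E
```

```text
[ 558.99141601 -136.98435566] (array([-57.306, -59.813, -12.001]), np.float64(121.06))
```

Request:
arm_command(deltas=[[[0, 0, -6], [0, 0, 0], 0], [[0, 0, -12], [0, 0, 0], 0], [[-57.3, -59.8, -12], [0, 0, 121], 0], [[-57.3, -59.8, -12], [0, 0, 121], 0], [[-57.3, -59.8, -12], [0, 0, 121], 0], [[-57.3, -59.8, -12], [0, 0, 121], 0], [[-57.3, -59.8, -12], [0, 0, 121], 0], [[-57.3, -59.8, -12], [0, 0, 121], 0], [[-57.3, -59.8, -12], [0, 0, 121], 0], [[-57.3, -59.8, -12], [0, 0, 121], 0], [[-57.3, -59.8, -12], [0, 0, 121], 0], [[-57.3, -59.8, -12], [0, 0, 121], 0], [[-57.3, -59.8, -12], [0, 0, 121], 0], [[-57.3, -59.8, -12], [0, 0, 121], 0], [[-57.3, -59.8, -12], [0, 0, 121], 0], [[-57.3, -59.8, -12], [0, 0, 121], 0], [[-57.3, -59.8, -12], [0, 0, 121], 0], [[-57.3, -59.8, -12], [0, 0, 121], 0], [[-57.3, -59.8, -12], [0, 0, 121], 0]], newtons=40)

```text
time: 2.62
eef_pos: [558.5, -135.5, 525.1]
ee_rot: [3.141, -0.0, 0.701]
contact_force: [-0.2, 0.6, 0.1]
grip_width: 0.001
```

Request:
arm_command(deltas=[[[0, 0, 6], [0, 0, 0], 0], [[0, 0, 12], [0, 0, 0], 0], [[0, 0, 18], [0, 0, 0], 0], [[0, 0, 23], [0, 0, 0], 0], [[0, 0, 26], [0, 0, 0], 0], [[0, 0, 27.5], [0, 0, 0], 0], [[0, 0, 28], [0, 0, 0], 0], [[0, 0, 28], [0, 0, 0], 0], [[0, 0, 28], [0, 0, 0], 0]])

```text
time: 3.75
eef_pos: [559.4, -137.1, 246.2]
ee_rot: [3.139, -0.001, 0.699]
contact_force: [-0.2, 0.6, -0.2]
grip_width: 0.0
```

Run:
```python
from h import *
s=status.observe(); print(s["eef_pos"],s["ee_rot"],s["contact_force"])
w=grab("wrist"); cv2.imwrite("pics/c_wrist.png",w["frame"]); t=grab("top"); crop(t,256,205,90,4,"pics/c_top.png")
```

```text
[ 559.40347179 -137.11207813  246.23751782] [ 3.13907649e+00 -1.15178080e-03  6.99060622e-01] [-0.17894546  0.56025148 -0.20608113]
```

View pics/c_wrist.png

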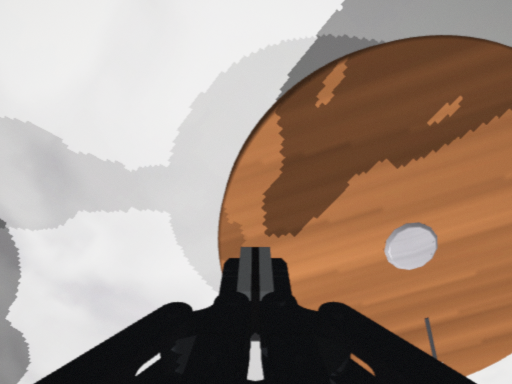

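View pics/c_top.png

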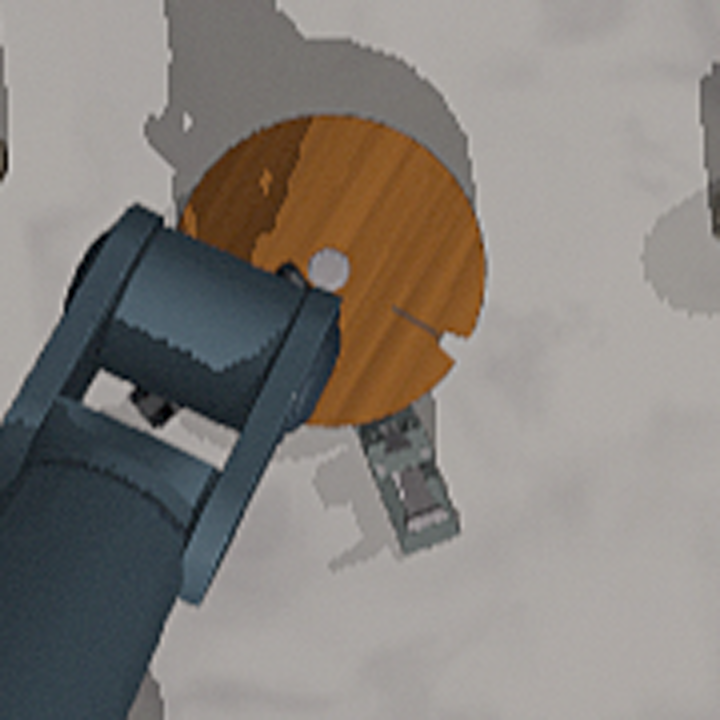

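Request:
arm_command(deltas=[[[0, 0, 0.6], [0, 0, 0], 0], [[0, 0, 1.1], [0, 0, 0], 0], [[0, 0, 1.4], [0, 0, 0], 0], [[0, 0, 1.4], [0, 0, 0], 0], [[0, 0, 1.4], [0, 0, 0], 0]])

```text
time: 4.47
eef_pos: [558.9, -136.9, 230.7]
ee_rot: [3.141, -0.0, 0.699]
contact_force: [-0.2, -0.5, -0.1]
grip_width: -0.001
```

Request:
arm_command(deltas=[[[0, 0, 0.1], [0, 0, 0], 0], [[0, 0, 0.2], [0, 0, 0], 0], [[0, 0, 0.2], [0, 0, 0], 0], [[0, 0, 0.2], [0, 0, 0], 0]])

```text
time: 4.97
eef_pos: [558.9, -136.9, 228.9]
ee_rot: [-3.142, -0.0, 0.699]
contact_force: [-0.6, -0.2, 2.5]
grip_width: -0.005
```

Request:
arm_command(deltas=[[[0, 0, 0.05], [0, 0, 0], 0], [[0, 0, 0.05], [0, 0, 0], 0], [[0, 0, 0.05], [0, 0, 0], 0]])

```text
time: 5.35
eef_pos: [558.9, -136.8, 228.6]
ee_rot: [-3.141, -0.0, 0.699]
contact_force: [-2.2, 2.3, 4.3]
grip_width: 0.002
```

Request:
arm_command(deltas=[[[0, 0, 0.05], [0, 0, 0], 0], [[0, 0, 0.1], [0, 0, 0], 0], [[0, 0, 0.1], [0, 0, 0], 0], [[0, 0, 0.1], [0, 0, 0], 0]])

```text
time: 5.85
eef_pos: [559.0, -136.7, 228.2]
ee_rot: [-3.141, 0.0, 0.699]
contact_force: [-4.2, 2.5, 9.8]
grip_width: -0.001
```

Run:
```python
from h import *
p0=onplat(82,130)
for a in range(0,42,2):
    print(a,delta([*p0,0,40],[*onplat(82,130-a),0,40-a]))
```

```text
0 (array([ 0.,  0., -0.]), 0)
2 (array([ 0.286,  0.005, -0.   ]), 2)
4 (array([ 0.572,  0.02 , -0.   ]), 4)
6 (array([ 0.857,  0.045, -0.   ]), 6)
8 (array([ 1.141,  0.08 , -0.   ]), 8)
10 (array([ 1.424,  0.125, -0.   ]), 10)
12 (array([ 1.705,  0.179, -0.   ]), 12)
14 (array([ 1.984,  0.244, -0.   ]), 14)
16 (array([ 2.26 ,  0.318, -0.   ]), 16)
18 (array([ 2.534,  0.401, -0.   ]), 18)
20 (array([ 2.805,  0.495, -0.   ]), 20)
22 (array([ 3.072,  0.597, -0.   ]), 22)
24 (array([ 3.335,  0.709, -0.   ]), 24)
26 (array([ 3.595,  0.83 , -0.   ]), 26)
28 (array([ 3.85,  0.96, -0.  ]), 28)
30 (array([ 4.1  ,  1.099, -0.   ]), 30)
32 (array([ 4.345,  1.246, -0.   ]), 32)
34 (array([ 4.585,  1.402, -0.   ]), 34)
36 (array([ 4.82 ,  1.566, -0.   ]), 36)
38 (array([ 5.048,  1.738, -0.   ]), 38)
40 (array([ 5.271,  1.918, -0.   ]), 40)
```

Request:
arm_command(deltas=[[[0.29, 0.01, 0], [0, 0, 2], 0], [[0.57, 0.02, 0], [0, 0, 4], 0], [[0.86, 0.05, 0], [0, 0, 6], 0], [[1.14, 0.08, 0], [0, 0, 8], 0], [[1.42, 0.13, 0], [0, 0, 10], 0], [[1.42, 0.13, 0], [0, 0, 10], 0]])

```text
time: 6.6
eef_pos: [570.7, -128.7, 228.1]
ee_rot: [-3.141, 0.001, 0.525]
contact_force: [-3.9, 2.2, 9.3]
grip_width: 0.002
```

```bash
cat > look.py <<'E'
from meas import *
import sys
s=status.observe(); print(s["time"],s["eef_pos"].round(1),s["ee_rot"].round(3),s["contact_force"].round(1))
t=grab("top"); crop(t,262,205,50,7,sys.argv[1])
def sub(i): return t["frame"][155+0:255,212:312]
# mark: dark pixels in annulus 57..88 mm from hub at z~55; per-angle mean brightness
g=cv2.cvtColor(t["frame"],cv2.COLOR_BGR2GRAY).astype(np.float32)
hub=np.array([611.5,-199.7]); Z=54
ang=np.arange(190,250,0.25); I=[]
for a in ang:
    pts=np.array([proj(t,[*(hub+r*np.array([np.cos(np.radians(a)),np.sin(np.radians(a))])),Z]) for r in np.arange(62,80,2)],np.float32)
    I.append(cv2.remap(g,pts[:,0].reshape(1,-1),pts[:,1].reshape(1,-1),cv2.INTER_LINEAR).mean())
I=np.array(I); b=cv2.GaussianBlur(I.reshape(1,-1),(0,0),20).ravel(); d=b-I; i=d.argmax(); k=slice(max(0,i-10),i+11); w=np.clip(d[k],0,None); print("mark angle",(ang[k]*w).sum()/w.sum(),"contrast",d[i])
# notch: brightness centroid of non-wood in ring 88..98
hsv=cv2.cvtColor(t["frame"],cv2.COLOR_BGR2HSV); S=hsv[:,:,1].astype(np.float32); J=[]
for a in ang:
    pts=np.array([proj(t,[*(hub+r*np.array([np.cos(np.radians(a)),np.sin(np.radians(a))])),Z]) for r in np.arange(87,97,2)],np.float32)
    J.append(cv2.remap(S,pts[:,0].reshape(1,-1),pts[:,1].reshape(1,-1),cv2.INTER_LINEAR).mean())
J=np.array(J); w=np.clip(np.median(J)*0.75-J,0,None); print("notch angle",(ang*w).sum()/max(w.sum(),1e-6), w.max())
E
python3 look.py pics/d1.png
```

```text
6.6 [ 570.7 -128.7  228.1] [-3.141e+00  1.000e-03  5.250e-01] [-3.9  2.2  9.3]
mark angle 229.565764150744 contrast 11.849342
notch angle 229.293518061556 130.7578
```

View pics/d1.png

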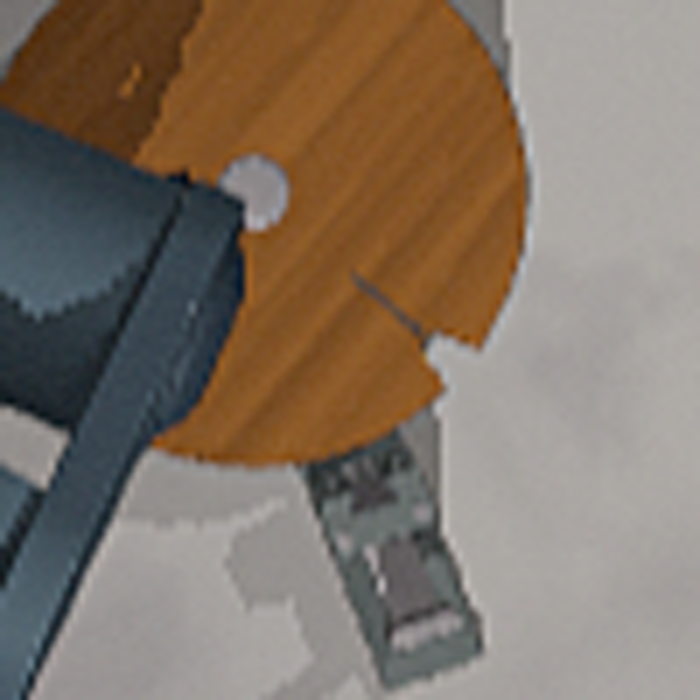

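Request:
arm_command(deltas=[[[0.29, 0.01, 0], [0, 0, 2], 0], [[0.57, 0.02, 0], [0, 0, 4], 0], [[0.86, 0.05, 0], [0, 0, 6], 0], [[1.14, 0.08, 0], [0, 0, 8], 0], [[1.42, 0.13, 0], [0, 0, 10], 0], [[1.7, 0.18, 0], [0, 0, 12], 0], [[1.98, 0.24, 0], [0, 0, 14], 0], [[2.26, 0.32, 0], [0, 0, 16], 0], [[2.53, 0.4, 0], [0, 0, 18], 0], [[2.81, 0.5, 0], [0, 0, 20], 0], [[2.81, 0.5, 0], [0, 0, 20], 0]])

```text
time: 8.02
eef_pos: [597.6, -118.9, 228.2]
ee_rot: [-3.141, 0.0, 0.175]
contact_force: [-4.1, 1.8, 9.7]
grip_width: 0.004
```

```bash
python3 look.py pics/d2.png
```

```text
8.025 [ 597.6 -118.9  228.2] [-3.141  0.     0.175] [-4.1  1.8  9.7]
mark angle 209.02505097463174 contrast 15.15374
notch angle 209.1814360016461 111.34622
```

View pics/d2.png

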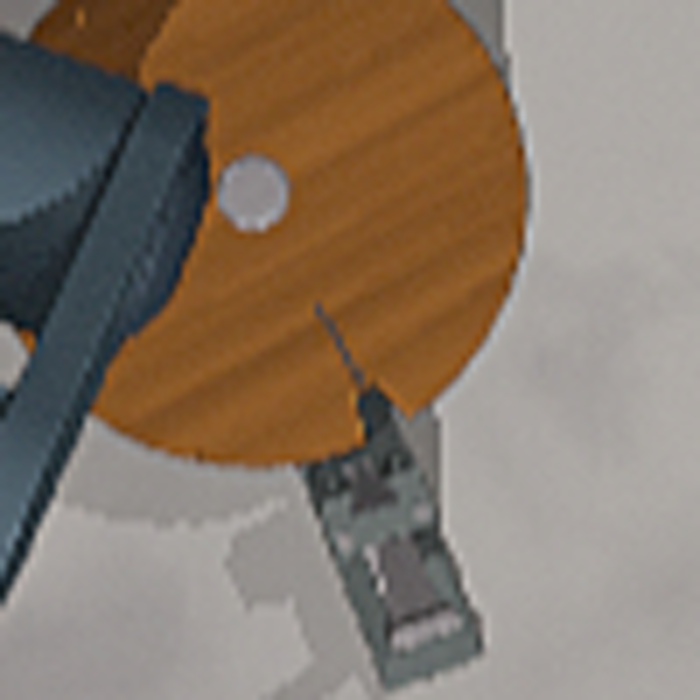

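Request:
arm_command(deltas=[[[0.29, 0.01, 0], [0, 0, 2], 0], [[0.57, 0.02, 0], [0, 0, 4], 0], [[0.86, 0.05, 0], [0, 0, 6], 0], [[1.18, 0.09, 0], [0, 0, 8.3], 0], [[1.18, 0.09, 0], [0, 0, 8.3], 0], [[1.18, 0.09, 0], [0, 0, 8.3], 0]])

```text
time: 8.82
eef_pos: [609.4, -117.7, 228.2]
ee_rot: [-3.141, -0.0, 0.03]
contact_force: [-3.4, 2.6, 7.5]
grip_width: 0.001
```

```bash
python3 look.py pics/d3.png
python3 - <<'E'
from h import *
t=grab("top"); s=grab("scene"); crop(s,250,218,40,9,"pics/d3s.png")
for z,r in ((78,164),(78,172),(12,190),(58,103.5),(58,123.5)):
  for a in (200.6,):
    print(r,((proj(t,[*onplat(r,a),z])-[212,155])*7+3.5).round(), ((proj(s,[*onplat(r,a),z])-[210,178])*9+4.5).round())
E
```

```text
8.825 [ 609.4 -117.7  228.2] [-3.141 -0.     0.03 ] [-3.4  2.6  7.5]
mark angle 200.80410757120717 contrast 13.755051
notch angle 200.67914227791272 108.52254
164 [421. 618.] [261. 500.]
172 [429. 639.] [250. 523.]
190 [437. 676.] [240. 768.]
103.5 [357. 458.] [338. 391.]
123.5 [377. 510.] [314. 444.]
```

View pics/d3.png

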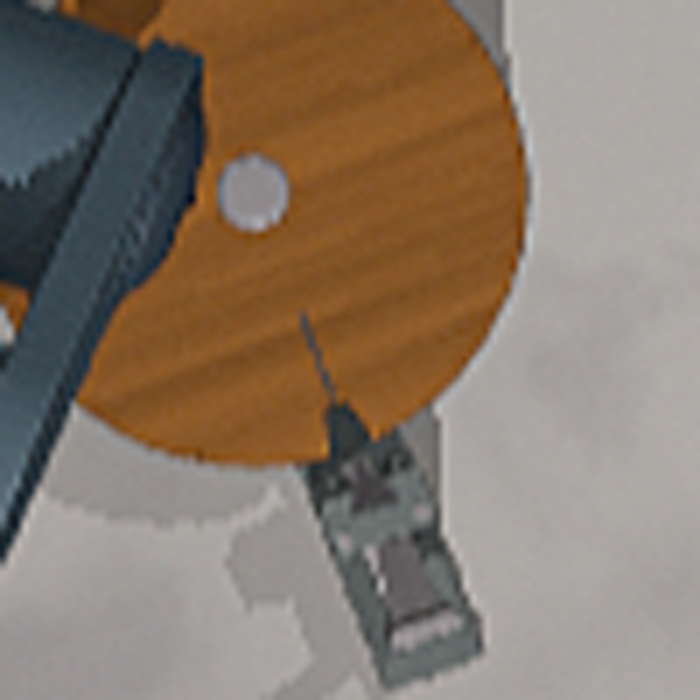

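View pics/d3s.png

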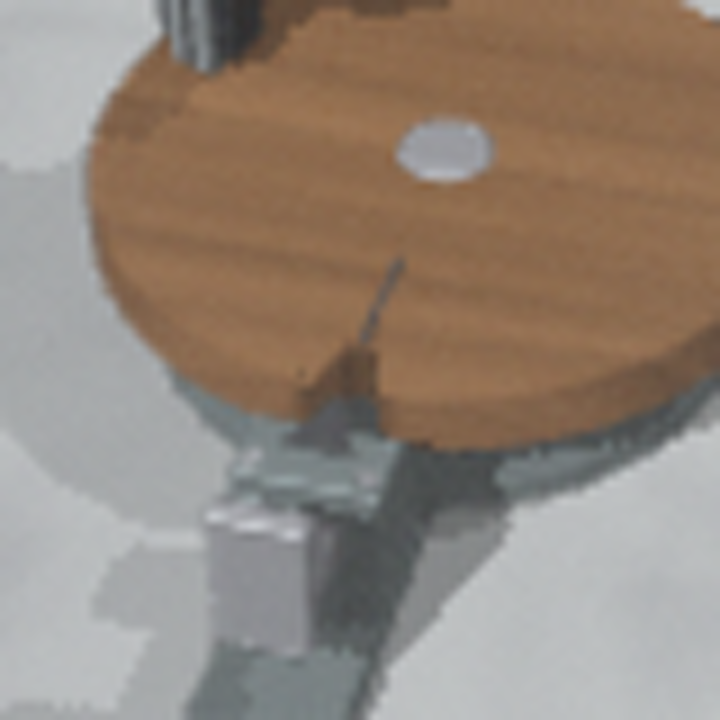

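Run:
```python
from h import *
c=[*onplat(82,91.7),227.2,1.7]; p=onplat(197,200.6); print(c,p,delta(c,[*p,327.2,20.6]))
```

```text
[np.float64(609.267367985021), np.float64(-117.83609147021052), 227.2, 1.7] [ 427.29627146 -269.11280474] (array([-18.638,  14.581, -10.   ]), -18.9)
```

Request:
arm_command(deltas=[[[0, 0, -2], [0, 0, 0], 0], [[0, 0, -6], [0, 0, 0], 0], [[0, 0, -10], [0, 0, 0], 0], [[-18.64, 14.58, -10], [0, 0, -18.9], 0], [[-18.64, 14.58, -10], [0, 0, -18.9], 0], [[-18.64, 14.58, -10], [0, 0, -18.9], 0], [[-18.64, 14.58, -10], [0, 0, -18.9], 0], [[-18.64, 14.58, -10], [0, 0, -18.9], 0], [[-18.64, 14.58, -10], [0, 0, -18.9], 0], [[-18.64, 14.58, -10], [0, 0, -18.9], 0], [[-18.64, 14.58, -7], [0, 0, -18.9], 0], [[-18.64, 14.58, -7], [0, 0, -18.9], 0]])

```text
time: 10.48
eef_pos: [427.2, -267.9, 295.1]
ee_rot: [-3.137, 0.002, 0.362]
contact_force: [-0.5, 0.2, 0.2]
grip_width: -0.004
```

```bash
python3 look.py pics/e1.png;  python3 - <<'E'
from h import *
w=grab("wrist"); cv2.imwrite("pics/e1w.png",w["frame"]); s=grab("scene"); crop(s,250,218,60,6,"pics/e1s.png")
E
```

```text
10.475 [ 427.2 -267.9  295.1] [-3.137e+00  2.000e-03  3.620e-01] [-0.5  0.2  0.2]
mark angle 202.54722505425877 contrast 9.028786
notch angle 200.71374621506146 111.66305
```

View pics/e1w.png

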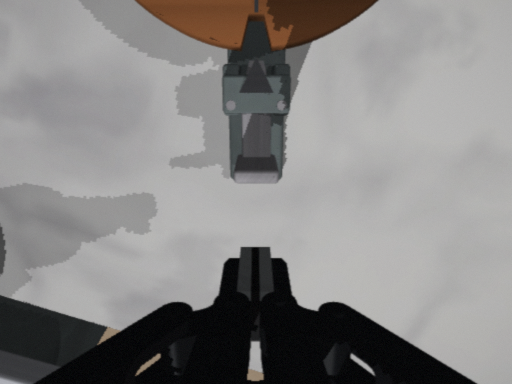

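View pics/e1s.png

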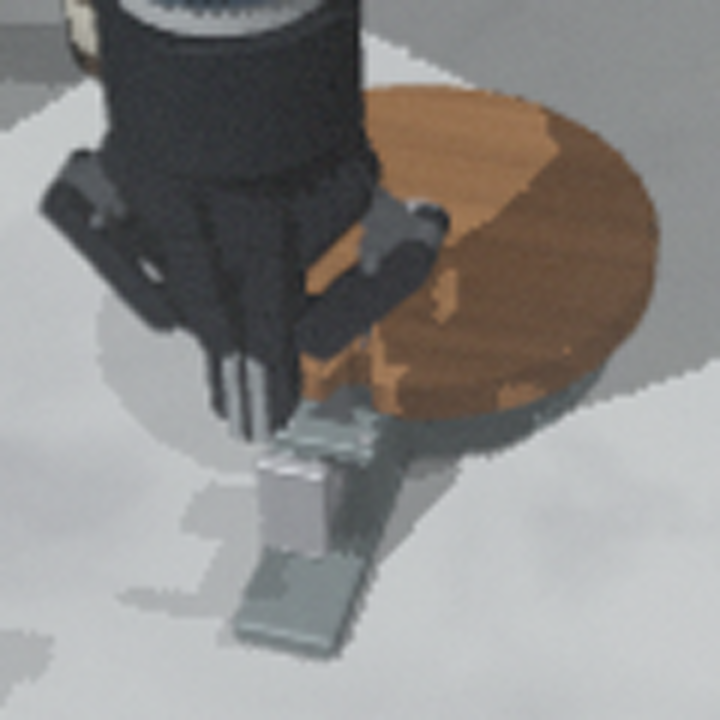

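Request:
arm_command(deltas=[[[0, 0, 4], [0, 0, 0], 0], [[0, 0, 6], [0, 0, 0], 0], [[0, 0, 7], [0, 0, 0], 0], [[0, 0, 7.2], [0, 0, 0], 0], [[0, 0, 7.2], [0, 0, 0], 0]])

```text
time: 11.25
eef_pos: [427.7, -269.6, 226.2]
ee_rot: [3.14, -0.001, 0.36]
contact_force: [0.4, 0.0, -0.8]
grip_width: -0.003
```

Run:
```python
from h import *
w=grab("wrist"); cv2.imwrite("pics/e2w.png",w["frame"]); s=grab("scene"); crop(s,250,228,50,7,"pics/e2s.png")
```

```text
(no output)
```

View pics/e2w.png

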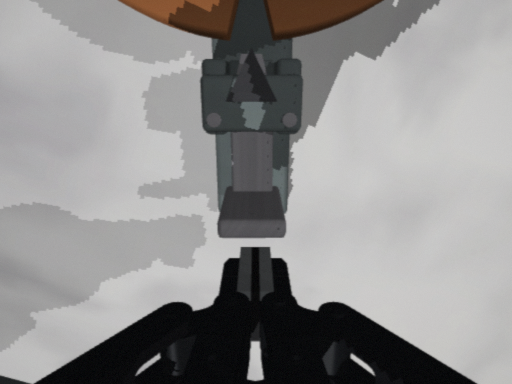

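View pics/e2s.png

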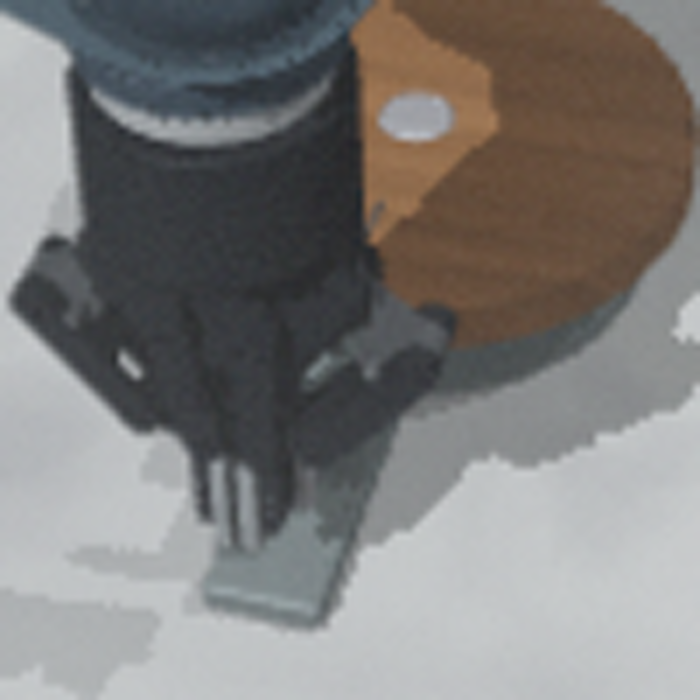

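Request:
arm_command(deltas=[[[0.4, 0, 0], [0, 0, 0], 0], [[0.8, 0, 0], [0, 0, 0], 0], [[1.0, 0, 0], [0, 0, 0], 0], [[1.2, 0, 0], [0, 0, 0], 0], [[1.4, 0, 0], [0, 0, 0], 0], [[1.6, 0, 0], [0, 0, 0], 0], [[1.7, 0, 0], [0, 0, 0], 0], [[1.7, 0, 0], [0, 0, 0], 0]])

```text
time: 12.35
eef_pos: [443.2, -263.3, 225.1]
ee_rot: [-3.141, 0.0, 0.36]
contact_force: [-0.8, 0.3, 1.0]
grip_width: -0.001
```

Request:
arm_command(deltas=[[[0.15, 0, 0], [0, 0, 0], 0], [[0.3, 0, 0], [0, 0, 0], 0], [[0.45, 0, 0], [0, 0, 0], 0], [[0.6, 0, 0], [0, 0, 0], 0], [[0.6, 0, 0], [0, 0, 0], 0]])

```text
time: 12.98
eef_pos: [448.9, -261.1, 225.1]
ee_rot: [-3.142, -0.0, 0.36]
contact_force: [-1.0, -0.3, -0.5]
grip_width: 0.003
```

Run:
```python
from h import *
w=grab("wrist"); cv2.imwrite("pics/e3w.png",w["frame"])
```

```text
(no output)
```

View pics/e3w.png

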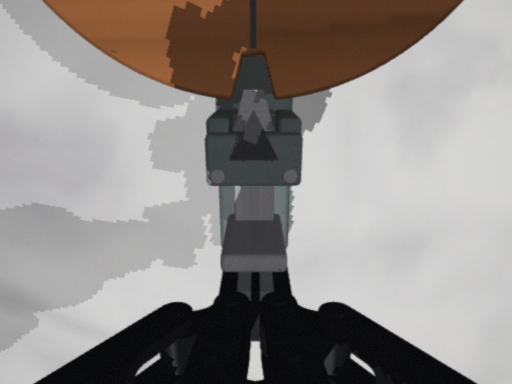

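Request:
arm_command(deltas=[[[0.15, 0, 0], [0, 0, 0], 0], [[0.3, 0, 0], [0, 0, 0], 0], [[0.45, 0, 0], [0, 0, 0], 0], [[0.6, 0, 0], [0, 0, 0], 0], [[0.6, 0, 0], [0, 0, 0], 0]])

```text
time: 13.65
eef_pos: [454.6, -259.0, 225.2]
ee_rot: [3.141, -0.0, 0.36]
contact_force: [-1.3, 0.8, 0.1]
grip_width: 0.0
```

Request:
arm_command(deltas=[[[0.15, 0, 0], [0, 0, 0], 0], [[0.3, 0, 0], [0, 0, 0], 0], [[0.4, 0, 0], [0, 0, 0], 0], [[0.4, 0, 0], [0, 0, 0], 0]])

```text
time: 14.15
eef_pos: [458.2, -257.6, 225.2]
ee_rot: [-3.142, -0.0, 0.36]
contact_force: [-1.2, -1.1, 0.5]
grip_width: -0.004
```

Run:
```python
from h import *
w=grab("wrist"); cv2.imwrite("pics/e4w.png",w["frame"])
```

```text
(no output)
```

View pics/e4w.png

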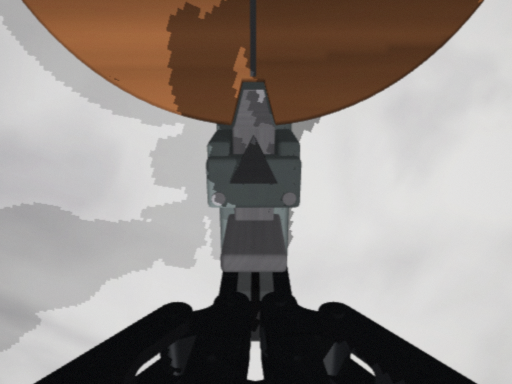

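Request:
arm_command(deltas=[[[0.1, 0, 0], [0, 0, 0], 0], [[0.2, 0, 0], [0, 0, 0], 0], [[0.2, 0, 0], [0, 0, 0], 0], [[0.2, 0, 0], [0, 0, 0], 0]])

```text
time: 14.7
eef_pos: [459.8, -257.1, 225.2]
ee_rot: [-3.141, 0.001, 0.36]
contact_force: [-5.7, -1.0, 1.3]
grip_width: 0.001
```

Request:
arm_command(deltas=[[[0.05, 0, 0], [0, 0, 0], 0], [[0.1, 0, 0], [0, 0, 0], 0], [[0.1, 0, 0], [0, 0, 0], 0], [[0.1, 0, 0], [0, 0, 0], 0]])

```text
time: 15.2
eef_pos: [460.2, -257.0, 225.2]
ee_rot: [-3.141, 0.003, 0.361]
contact_force: [-9.6, -2.6, 4.3]
grip_width: -0.003
```

Run:
```python
from h import *
s=status.observe(); print(np.hypot(*(s["eef_pos"][:2]-HUB)))
w=grab("wrist"); cv2.imwrite("pics/e5w.png",w["frame"])
```

```text
161.94900535438842
```

View pics/e5w.png

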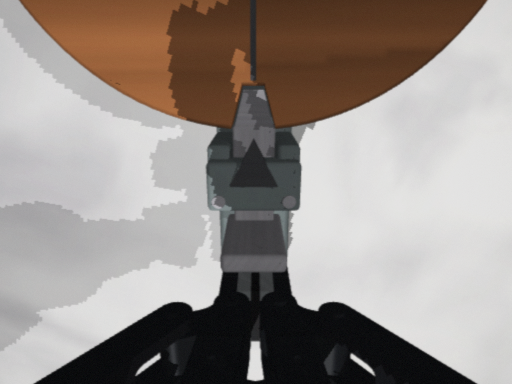

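Request:
arm_command(deltas=[[[0.03, 0, 0], [0, 0, 0], 0], [[0.06, 0, 0], [0, 0, 0], 0], [[0.06, 0, 0], [0, 0, 0], 0]])

```text
time: 15.62
eef_pos: [460.5, -257.0, 225.2]
ee_rot: [-3.14, 0.005, 0.361]
contact_force: [-11.6, -4.6, 6.1]
grip_width: 0.0
```

Request:
arm_command(deltas=[[[-0.3, 0, 0], [0, 0, 0], 0], [[-0.8, 0, 0], [0, 0, 0], 0], [[-2, 0, 0], [0, 0, 0], 0], [[-3, 0, 0], [0, 0, 0], 0], [[-3, 0, 0], [0, 0, 0], 0], [[-3, 0, -5], [0, 0, 0], 0], [[-3, 0, -10], [0, 0, 0], 0], [[-5, 0, -16], [0, 0, 0], 0], [[-6, 0, -20], [0, 0, 0], 0], [[-6, 0, -20], [0, 0, 0], 0], [[-6, 0, -20], [0, 0, 0], 0]])

```text
time: 17.0
eef_pos: [405.3, -277.3, 424.3]
ee_rot: [-3.14, 0.0, 0.36]
contact_force: [-0.6, 0.5, -0.8]
grip_width: -0.003
```

```bash
python3 look.py pics/f1.png
python3 - <<'E'
from h import *
w=grab("wrist"); cv2.imwrite("pics/f1w.png",cv2.resize(w["frame"][0:260,130:380],None,fx=2.3,fy=2.3,interpolation=cv2.INTER_CUBIC)); s=grab("scene"); crop(s,250,218,50,7,"pics/f1s.png")
for d in (0,10,18,20):
    r=168-d; print(d,"wrist lug top outer",((proj(w,[*onplat(r+4,200.6),78])-[130,0])*2.3).round(1),"inner",((proj(w,[*onplat(r-4,200.6),78])-[130,0])*2.3).round(1),"scene mid", ((proj(s,[*onplat(r,200.6),78])-[200,168])*7+3).round(1))
print("guide edge r137 z56",((proj(w,[*onplat(137,200.6),56])-[130,0])*2.3).round(1),"tip",((proj(w,[*onplat(103.5,200.6),58])-[130,0])*2.3).round(1),"root",((proj(w,[*onplat(123.5,200.6),58])-[130,0])*2.3).round(1))
E
```

```text
17.0 [ 405.3 -277.3  424.3] [-3.14  0.    0.36] [-0.6  0.5 -0.8]
mark angle 200.76868613003703 contrast 13.407761
notch angle 200.6527347326946 127.44667
0 wrist lug top outer [290.4 264.4] inner [290.4 243.3] scene mid [268.1 467.4]
10 wrist lug top outer [290.4 238. ] inner [290.5 216.4] scene mid [278.3 444.5]
18 wrist lug top outer [290.5 216.4] inner [290.5 194.5] scene mid [286.3 426.6]
20 wrist lug top outer [290.5 211. ] inner [290.5 189. ] scene mid [288.3 422.2]
guide edge r137 z56 [290.5 169.5] tip [290.6  77.5] root [290.5 133.2]
```

View pics/f1w.png

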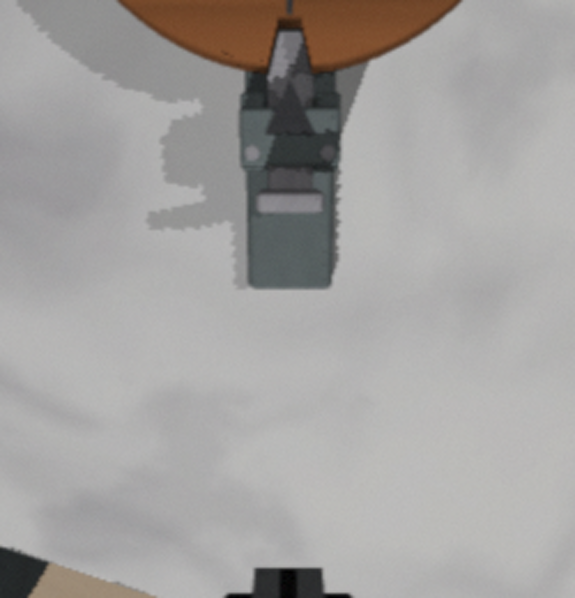

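View pics/f1s.png

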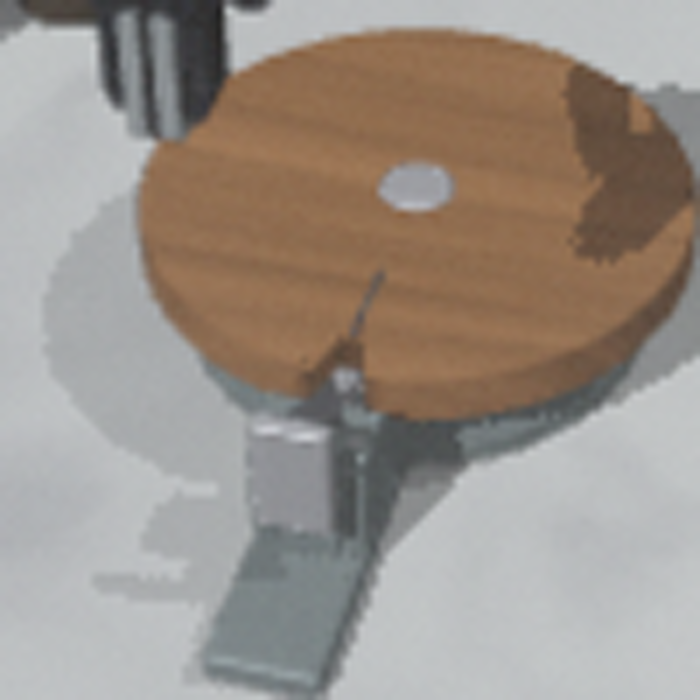

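View pics/f1.png

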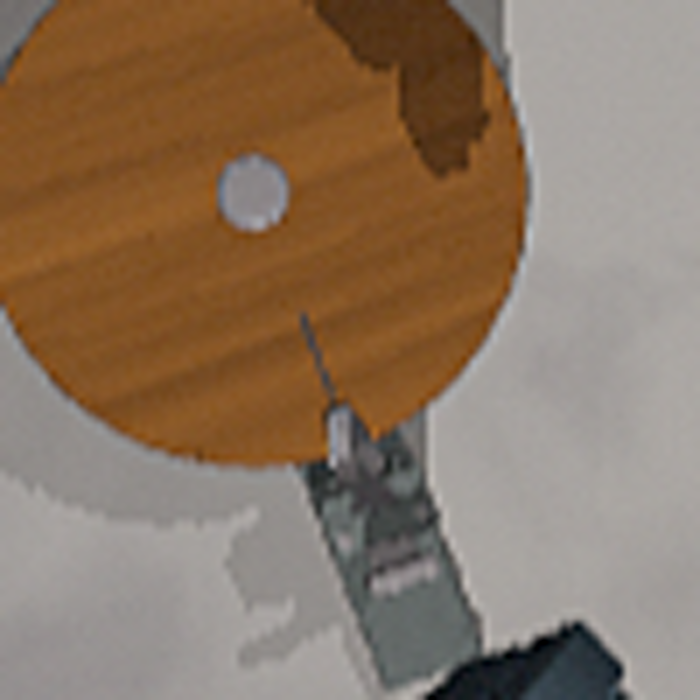

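Run:
```python
from h import *
t=grab("top"); t0=np.load("top.npy",allow_pickle=True).item()
rr=np.arange(135,185,0.5); n=np.array([np.sin(np.radians(20.6)),-np.cos(np.radians(20.6))])
P=[]
for f in (t0,t):
    g=cv2.cvtColor(f["frame"],cv2.COLOR_BGR2GRAY).astype(np.float32); p=[]
    for r in rr:
        pts=np.array([proj(f,[*(onplat(r,200.6)+o*n),78]) for o in np.arange(-9,10,1.5)],np.float32)
        p.append(cv2.remap(g,pts[:,0].reshape(1,-1),pts[:,1].reshape(1,-1),cv2.INTER_CUBIC).mean())
    p=np.array(p); P.append(p); i=p.argmax(); k=slice(max(0,i-14),i+15); b=p[k].min()+0.35*(p.max()-p[k].min()); w=np.clip(p[k]-b,0,None); print(p.max(),"lug r",(rr[k]*w).sum()/w.sum())
    print(p[::4].round(0))
```

```text
134.49092 lug r 169.51496789708335
[ 92.  84.  88.  88.  83.  83.  90.  92.  87.  85.  85.  84.  86.  76.
  59.  87. 123. 134. 124. 102.  88.  92.  93.  90.  92.]
147.04095 lug r 149.40147181062392
[ 76.  90.  98.  88.  69.  97. 134. 147. 135. 110.  98. 103. 103. 103.
 103. 103. 103. 103. 104. 104. 103. 104. 104. 104. 107.]
```

Run:
```python
from rig import order, status
print(order.sign_off(), status.observe()["time"])
```

```text
the job is handed in; nothing more can be done
the job is handed in; nothing more can be done
```

The turntable is ready for carrying: the engraved line points at the pointer, the lock bolt is home in the notch, and the gripper is clear above it. I handed the job in at about 17 s, and no verdict was reported.

- **Platter:** I pressed the closed fingertips on the platter's top near the rim with about 8 to 10 N and dragged it about 38° clockwise. In the top camera the line now lies at 200.8° and the notch at 200.7°, against about 200.6° for the pointer.
- **Bolt:** I pushed the lug with the closed fingers until it met a hard stop, with the total force peaking at about 14 N. The top camera shows the lug moved 20.1 mm from open to home, against the 20 mm expected. In the wrist camera it appeared about 0.7 mm short of home, which is within the 2 mm calibration error.
- **Disagreements:** One automatic reading of the line, taken between turning the platter and pushing the bolt, gave 202.5°. The arm was moving into that view and the contrast was low. The notch read 200.7° at the same moment and later readings agreed, so I treated it as a bad reading. Two early measurements from the scene camera put the base's direction about 1° away from the top camera's; the wrist view, with everything in line, supported the top camera.
- **Jar and cup:** I kept well away from both, but did not measure their positions again afterwards.

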